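# Two-sided scan of a sawn rock block

## Task

Measure the sawn rock block on two sides: with the sensor still empty press the round key; stand the block on the scanner's stage with one of its broad sides flush against the middle of the sensor pad, let go and press the bar key; then turn the block a quarter turn so that a narrow side is flush against the middle of the pad, let go, press the bar key again and last the square key. Press each key well down, one key at a time, only at its turn, never the cross-shaped key, and leave the block standing there. Do not tip the block over or move the jar, the rock lump, the bottle or the sieve.

Things in the scene. Friction and masses are not known exactly. Their poses are not given: they have to be found in the camera images.
- block: sawn block of layered grey rock standing upright, 36 x 54 mm in plan and 85 mm tall, about 0.42 kg. Origin: centre of its underside; x is square to the two broad (54 mm wide) sides, y square to the two narrow (36 mm wide) sides, z up.
- scanner: fixed scanner: aluminium stage 190 (x) x 130 (y) mm, 10 mm thick, with a grey sensor head on it (x from 28 to 93 mm, 100 mm wide) and an 8 mm wall along each side edge (inner faces 56 mm either side of the middle); head and walls are 40 mm high above the bench. Origin: centre of the underside; x points from the open front to the head. The stage before the head is clear.
- pad (a point): foot of the black sensor pad (50 mm wide, from 3 to 27 mm above the stage) on the front of the sensor head: on the pad's front surface, at mid width, at the height of the stage top (10 mm above the bench). Axes as the scanner's: x points into the pad, y along its width.
- console: flat grey control console fixed to the bench, 95 (x) x 190 (y) mm, 28 mm high, with a row of four white spring keys of different shapes along y, 43 mm apart, in any order. Origin: centre of its underside. Key tops stand about 45 mm above the bench, 10 mm above the black 56 x 40 mm module round each.
- round_top (a point): centre of the top of a round key 26 mm across (zero); it moves down with the key; axes as the console's.
- key_round (a joint): travel of the round key: 0 up, 0.006 m fully down (about 5 N); counts as pressed beyond 0.004.
- bar_top (a point): centre of the top of a long narrow bar key 44 x 15 mm, its length along the console's short side (measure); it moves down with the key; axes as the console's.
- key_bar (a joint): travel of the bar key: 0 up, 0.006 m fully down (about 5 N); counts as pressed beyond 0.004.
- square_top (a point): centre of the top of a square key 25 x 25 mm (store); it moves down with the key; axes as the console's.
- key_square (a joint): travel of the square key: 0 up, 0.006 m fully down (about 5 N); counts as pressed beyond 0.004.
- cross_top (a point): centre of the top of a plus-shaped key 32 mm across with 10 mm arms (erase: never press); it moves down with the key; axes as the console's.
- key_cross (a joint): travel of the cross key: 0 up, 0.006 m fully down (about 5 N); counts as pressed beyond 0.004.
- jar: glass jar, 58 mm across, 110 mm tall, standing loose on the bench; leave it alone. Origin: centre of its underside.
- rock: reddish rough rock lump, 58 x 44 mm, about 45 mm high, standing loose on the bench; leave it alone. Origin: centre of its underside.
- washbottle: white plastic bottle, 70 mm across, 190 mm tall, standing loose on the bench; leave it alone. Origin: centre of its underside.
- sieve: round open steel sieve pan, 96 mm across, 50 mm tall, standing loose on the bench; leave it alone. Origin: centre of its underside.

How it is judged (in metres and radians):
On the way, in this order (a step that is already met when the one before it is completed fails the run):
1. the round key (zero) is pressed with the sensor empty (value of joint key_round above 0.004 m), for 0.05 s.
2. the block stands on the stage with a broad side flush against the pad, let go (angle between the x axis of block and the x axis of pad, either way round below 0.12 rad and x of block in the frame of pad between -0.022 and 0 m and y of block in the frame of pad between -0.012 and 0.012 m and z of block in the frame of pad below 0.004 m and angle between block's own z axis and vertical below 0.06 rad and linear speed of block below 0.02 m/s and contact force between the fingers and block below 0.1 N), for 0.1 s.
3. the bar key (measure) is pressed with the broad side at the pad (value of joint key_bar above 0.004 m and angle between the x axis of block and the x axis of pad, either way round below 0.12 rad and x of block in the frame of pad between -0.022 and 0 m and y of block in the frame of pad between -0.012 and 0.012 m and z of block in the frame of pad below 0.004 m and angle between block's own z axis and vertical below 0.06 rad), for 0.05 s.
4. the block is turned and stands with a narrow side flush against the pad, let go (angle between the y axis of block and the x axis of pad, either way round below 0.12 rad and x of block in the frame of pad between -0.031 and 0 m and y of block in the frame of pad between -0.012 and 0.012 m and z of block in the frame of pad below 0.004 m and angle between block's own z axis and vertical below 0.06 rad and linear speed of block below 0.02 m/s and contact force between the fingers and block below 0.1 N), for 0.1 s.
5. the bar key (measure) is pressed again with the narrow side at the pad (value of joint key_bar above 0.004 m and angle between the y axis of block and the x axis of pad, either way round below 0.12 rad and x of block in the frame of pad between -0.031 and 0 m and y of block in the frame of pad between -0.012 and 0.012 m and z of block in the frame of pad below 0.004 m and angle between block's own z axis and vertical below 0.06 rad), for 0.05 s.
6. the square key (store) is pressed (value of joint key_square above 0.004 m and angle between the y axis of block and the x axis of pad, either way round below 0.12 rad and x of block in the frame of pad between -0.031 and 0 m and y of block in the frame of pad between -0.012 and 0.012 m and z of block in the frame of pad below 0.004 m and angle between block's own z axis and vertical below 0.06 rad), for 0.05 s.
At the end, for the whole second after the job is handed in: The block stands upright at rest on the stage, a narrow side against the pad (gap under 4 mm, within 0.12 rad of square, within 12 mm of the pad's middle), and all keys are up (angle between the y axis of block and the x axis of pad, either way round below 0.12 rad and x of block in the frame of pad between -0.031 and 0 m and y of block in the frame of pad between -0.012 and 0.012 m and z of block in the frame of pad below 0.004 m and angle between block's own z axis and vertical below 0.06 rad and linear speed of block below 0.02 m/s and angular speed of block below 0.1 rad/s and value of joint each of key_round, key_bar, key_square, key_cross below 0.002 m); the robot touches nothing.
It fails at once if the cross key (erase) is pressed (value of joint key_cross above 0.003 m).
It fails at once if two keys are down at once (value of joint each of key_round, key_bar above 0.003 m or value of joint each of key_round, key_square above 0.003 m or value of joint each of key_bar, key_square above 0.003 m).
It fails at once if a key is pressed out of turn: round with the block at the sensor, bar with no side flush at the pad, square with no narrow side flush at the pad ((value of joint key_round above 0.004 m and horizontal distance between block and pad below 0.06 m) or (value of joint key_bar above 0.004 m and not (angle between the x axis of block and the x axis of pad, either way round below 0.12 rad and x of block in the frame of pad between -0.022 and 0 m and y of block in the frame of pad between -0.012 and 0.012 m and z of block in the frame of pad below 0.004 m and angle between block's own z axis and vertical below 0.06 rad) and not (angle between the y axis of block and the x axis of pad, either way round below 0.12 rad and x of block in the frame of pad between -0.031 and 0 m and y of block in the frame of pad between -0.012 and 0.012 m and z of block in the frame of pad below 0.004 m and angle between block's own z axis and vertical below 0.06 rad)) or (value of joint key_square above 0.004 m and not (angle between the y axis of block and the x axis of pad, either way round below 0.12 rad and x of block in the frame of pad between -0.031 and 0 m and y of block in the frame of pad between -0.012 and 0.012 m and z of block in the frame of pad below 0.004 m and angle between block's own z axis and vertical below 0.06 rad))).
It fails at once if the block is tipped over (angle between block's own z axis and vertical above 0.5 rad).
It fails at once if a bystander is moved more than 20 mm (distance of any of jar, rock, washbottle, sieve from where it was at the start of the episode above 0.02 m).
It also fails if it takes over 72 s, if anything falls off the work surface, if the arm or the gripper's body presses on something with over 40 N, if the wrist force passes 120 N, or if a joint passes its speed limit or range.

## Robot

A 6-joint arm with a two-finger parallel gripper is mounted at the origin on the work surface. World frame = base frame: x ahead of the robot, y to its left, z up, the work surface at z = 0. Lengths are in mm, angles in rad, forces in N, time in s.
With the tool pointing down it reaches from about 350 to 975 mm from the base axis. Payload 7.1 kg.
Tool frame: the origin (TCP) lies midway between the tips of the shut fingers; the grasp point (between the pads) lies 19 mm behind it; z points along the fingers, y is the line along which they close (so a half turn about z gives the same grasp; the last joint's range is limited). The gripper opens to 88 mm and grips with 3 to 60 N. Pads are 20 mm wide; open, the fingers measure 115 mm over their backs; the gripper's body (75 mm by 178 mm) begins 61 mm behind the grasp point.
Start: joints at [1.084, 0.423, 1.63, -0, 1.089, -0.019], TCP at [281.795, 557.85, 196.975] pointing down, gripper open.
Joint ranges: [-3, 3], [-0.9, 2.11], [0.09, 2.58], [-1.31, 4.45], [0.11, 2.69], [-2.54, 2.54]. Speed limits (rad/s): [2.39, 2.39, 3.01, 3.14, 3.14, 3.14].

## Interface

Orientations are given as a rotation vector (axis times angle).
In Python, from workcell import get_obs, get_image, camera_params, close_job gives the robot as it stands.
- The arm moves only by the shell command python3 -m creep 'ROWS' [OPENING]. ROWS is a JSON object of lists of equal length, an entry for each row: "delta_pos": the shift along the tool's x, y, z in m, a list of three; "twist": the turn, a rotation vector about the tool's x, y, z in degrees, a list of three. A call has 1 to 20 rows; each row shifts and turns the commanded pose from where the row before left it, along the tool's axes as they then stand; what a row does not reach is not made up. A row lasts 1/12 s, in which the tool goes at most 41.7 mm and 7.16 degrees, less where a joint would pass 70% of its speed; a pose out of reach is approached as far as the arm can. A call with a gripper value outside its range is refused whole. OPENING is the opening, from 0 (shut) to 1 (fully open), set as the call begins (- or left out, the last holds). The fingers move at their own pace and stop on an object; the grip force is fixed at half the most. Time passes only in rows, so rows that do not move let the fingers close. It gives the time, the measured TCP pose, the force, the opening and the grip force at its end, in the units of the state.
- get_obs(): the state, without advancing time (a new reading comes with each control period).
- get_image(name): name is "scene" or "top"; returns (picture, depth): 400x640x3 uint8, red, green, blue; 400x640 float32, mm along the optical axis (not along the pixel's ray), 0 where there is no reading.
- camera_params(name): a dict with "camera_matrix" (3x3 intrinsics, pixels), "extrinsics" (4x4, takes a point from camera to world coordinates). Camera axes: x right, y down, z forward; pixel columns grow to the right and rows downward; lengths in mm; the calibration is good to about 2 mm. A picture is of the moment at which its call begins. camera_params takes no time and is no camera call.
- close_job(): hands the job in; it is judged then, once.
The state is a dict: "t": time; "qpos": joint angles; "qvel": joint speeds; "joint_torque": joint torques, N m; "ee_pos": TCP position; "orientation": TCP orientation; "ft_force": force on the tool from outside, world axes, zero at the start; "moment": the same for the moment, N m; "width": finger opening in mm; "grasp_force": force on a finger pad.
Only numpy, scipy, OpenCV 4.12 (cv2) and the standard library are available. Lean on these libraries where they do the work, as an engineer would, in place of code of your own. Each camera call takes 0.05 s, during which the arm holds its last target. There are 200 camera calls.

## Working session

There is one attempt and no reset: what is moved stays moved. The work goes in short steps, Python scripts to look and compute and a shell command to move; the robot and the scene stay as the last step left them, time stands still between calls to the robot, and variables do not carry over. Pictures are saved under pics/ and viewed, at most 10 in all, crops included, and the job is handed in when it is done.

```bash
mkdir -p pics; ls; cat > h.py <<'E'
import numpy as np,cv2
from workcell import *
def cloud(name,d):
    p=camera_params(name);K=np.array(p["camera_matrix"]);T=np.array(p["extrinsics"])
    v,u=np.mgrid[:d.shape[0],:d.shape[1]]
    c=np.stack([(u-K[0,2])/K[0,0]*d,(v-K[1,2])/K[1,1]*d,d],-1)
    return c@T[:3,:3].T+T[:3,3]
E
python3 - <<'E'
from h import *
for n in("top","scene"):
    im,d=get_image(n);cv2.imwrite(f"pics/{n}0.png",im[...,::-1]);np.savez(f"{n}0.npz",im=im,d=d)
    p=camera_params(n);print(n,np.round(p["extrinsics"],3).tolist(),np.round(p["camera_matrix"],1).tolist())
o=get_obs();print(o)
E
```

```text
pics
top [[-0.004, -0.997, 0.081, 532.8], [-0.999, 0.001, -0.037, 29.298], [0.036, -0.081, -0.996, 941.919], [0.0, 0.0, 0.0, 1.0]] [[458.1, 0.0, 320.4], [0.0, 458.1, 202.8], [0.0, 0.0, 1.0]]
scene [[0.212, 0.815, -0.539, 1007.827], [0.977, -0.172, 0.124, -70.121], [0.008, -0.553, -0.833, 680.72], [0.0, 0.0, 0.0, 1.0]] [[372.9, 0.0, 321.4], [0.0, 372.9, 197.2], [0.0, 0.0, 1.0]]
{'t': 0.1, 'qpos': array([ 1.08400874e+00,  4.23743339e-01,  1.63058567e+00, -2.83217068e-05,
        1.08864476e+00, -1.90209225e-02]), 'qvel': array([-0.00042452, -0.00051892, -0.00070814, -0.00085265,  0.00174472,
        0.00079999]), 'joint_torque': array([ 6.84077622e-04, -5.45610559e+01, -2.74324447e+01,  6.45228499e-02,
        1.87882979e-02, -9.30755633e-07]), 'ee_pos': array([281.55357024, 557.38786277, 196.30360116]), 'orientation': array([-7.27990941e-01, -3.05575040e+00,  2.11008910e-03]), 'ft_force': array([ 0.00363235,  0.27928876, -0.07300836]), 'moment': array([-0.00242805,  0.02345554,  0.06006774]), 'grasp_force': 0.0, 'width': 88.00842543254221}
```

View pics/top0.png

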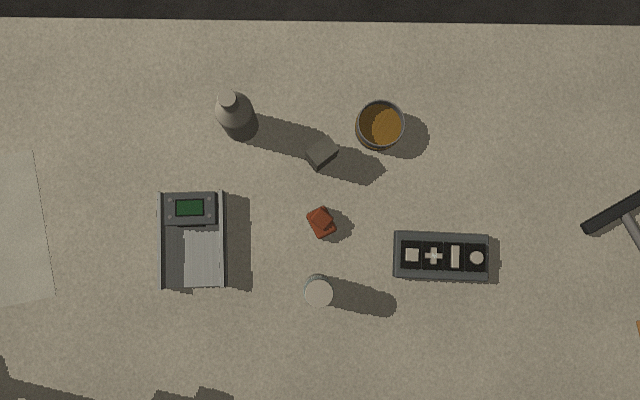

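View pics/scene0.png

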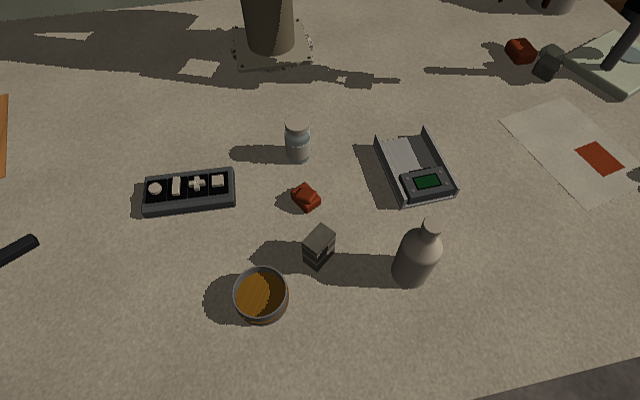

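The top view shows the block at (322,153) and the keys at square (412,255), cross (434,256), bar (455,257) and round (476,257). The scanner is at (193,240), open towards the robot, with its head at (190,208). The sieve is at (381,125), the bottle at (235,115), the jar at (319,291) and the rock at (320,222). The scene view agrees: block (319,247), round key (154,188).

```bash
python3 - <<'E'
from h import *
# per-view height-band clusters
for n in("top","scene"):
    f=np.load(n+"0.npz");P=cloud(n,f["d"]);ok=f["d"]>0
    def reg(nm,x0,x1,y0,y1,z0,z1):
        m=ok&(P[...,0]>x0)&(P[...,0]<x1)&(P[...,1]>y0)&(P[...,1]<y1)&(P[...,2]>z0)&(P[...,2]<z1)
        q=P[m]
        if len(q)<4: print(n,nm,len(q));return
        (c,s,a)=cv2.minAreaRect(q[:,:2].astype(np.float32))
        print(n,nm,len(q),"mean",q.mean(0).round(1),"rect",np.round(c,1),np.round(s,1),round(a,1),"zmed",round(np.median(q[:,2]),1))
    # reference positions via pixels (top)
    if n=="top":
        for k,(u,v) in dict(block=(322,150),sq=(412,255),cr=(434,256),bar=(455,257),rnd=(476,257),head=(190,225),stage=(205,260),jar=(319,291),rock=(320,222),bottle=(228,98),sieve=(381,102),bench=(280,330)).items(): print(k,P[v,u].round(1))
    np.save(n+"P.npy",P)
    globals()[n+"reg"]=reg
B=np.load("topP.npy")
bx,by=B[150,322,:2]
for r in(topreg,scenereg):
    r("blocktop",bx-60,bx+60,by-60,by+60,78,92)
    r("block",bx-60,bx+60,by-60,by+60,20,80)
    for k,(u,v) in dict(sq=(412,255),cr=(434,256),bar=(455,257),rnd=(476,257)).items():
        x,y=B[v,u,:2]; r(k,x-30,x+30,y-21,y+21,40.5,52)
    x,y=B[255,440,:2]; r("console",x-90,x+90,y-140,y+140,20,60)
    x,y=B[225,190,:2]; r("scanhi",x-150,x+120,y-100,y+100,34,48)
    r("stage",x-150,x+120,y-100,y+100,6,15)
E
```

```text
block [703.   -5.6  86. ]
sq [ 503.  -183.5   43.6]
cr [ 501.  -226.2   46.8]
bar [ 498.8 -268.2   45.8]
rnd [ 498.6 -309.8   46.1]
head [563.2 251.2  37.4]
stage [494.1 226.   13.6]
jar [442.    1.8 111.3]
rock [568.4  -3.   40.4]
bottle [769.2 154.9 191. ]
sieve [ 810.5 -127.1   41.4]
bench [353.6  76.7   3.7]
scene blocktop 579 mean [706.3  -5.4  83.4] rect [705.2  -5.1] [36.7 54.4] 38.8 zmed 83.6
scene block 447 mean [720.1  -8.1  51.3] rect [719.8  -3.6] [30.2 64.2] 4.5 zmed 51.2
scene sq 126 mean [ 507.5 -181.7   43.7] rect [ 506.5 -181.7] [25.2 25.1] 86.9 zmed 43.5
scene cr 119 mean [ 504.8 -224.5   43.6] rect [ 504.1 -224.4] [27.1 28.8] 44.8 zmed 43.8
scene bar 131 mean [ 503.1 -267.    43.6] rect [ 502.6 -267. ] [15.  43.7] 89.8 zmed 43.7
scene rnd 108 mean [ 500.9 -310.1   43.6] rect [ 499.8 -310.6] [24.6 24.1] 0.4 zmed 43.6
scene console 3348 mean [ 511.4 -245.1   31.5] rect [ 503.8 -245.8] [189.5  97. ] 87.2 zmed 30.8
scene scanhi 1785 mean [581.3 251.1  38.4] rect [537.9 251. ] [189.5 129.7] 1.8 zmed 38.5
scene stage 1722 mean [511.6 252.4   8.9] rect [538.  249.7] [192.4 129.3] 2.3 zmed 8.7
scene blocktop 579 mean [706.3  -5.4  83.4] rect [705.2  -5.1] [36.7 54.4] 38.8 zmed 83.6
scene block 447 mean [720.1  -8.1  51.3] rect [719.8  -3.6] [30.2 64.2] 4.5 zmed 51.2
scene sq 126 mean [ 507.5 -181.7   43.7] rect [ 506.5 -181.7] [25.2 25.1] 86.9 zmed 43.5
scene cr 119 mean [ 504.8 -224.5   43.6] rect [ 504.1 -224.4] [27.1 28.8] 44.8 zmed 43.8
scene bar 131 mean [ 503.1 -267.    43.6] rect [ 502.6 -267. ] [15.  43.7] 89.8 zmed 43.7
scene rnd 108 mean [ 500.9 -310.1   43.6] rect [ 499.8 -310.6] [24.6 24.1] 0.4 zmed 43.6
scene console 3348 mean [ 511.4 -245.1   31.5] rect [ 503.8 -245.8] [189.5  97. ] 87.2 zmed 30.8
scene scanhi 1785 mean [581.3 251.1  38.4] rect [537.9 251. ] [189.5 129.7] 1.8 zmed 38.5
scene stage 1722 mean [511.6 252.4   8.9] rect [538.  249.7] [192.4 129.3] 2.3 zmed 8.7
```

```bash
cat >> h.py <<'E'
def reg(P,ok,nm,x0,x1,y0,y1,z0,z1):
    q=P[ok&(P[...,0]>x0)&(P[...,0]<x1)&(P[...,1]>y0)&(P[...,1]<y1)&(P[...,2]>z0)&(P[...,2]<z1)]
    if len(q)<4: print(nm,len(q));return
    c,s,a=cv2.minAreaRect(q[:,:2].astype(np.float32))
    print(nm,len(q),"mean",q.mean(0).round(1),"rect",np.round(c,1),np.round(s,1),round(a,1),"zmed",round(np.median(q[:,2]),1))
E
python3 - <<'E'
from h import *
d=np.load("top0.npz")["d"];P=np.load("topP.npy");ok=d>0
R=lambda *a:reg(P,ok,*a)
R("blocktop",640,770,-60,60,76,95)
for k,x,y in(("sq",505,-183),("cr",503,-226),("bar",501,-268),("rnd",499,-310)): R(k,x-30,x+30,y-21,y+21,41.5,52)
R("console",420,590,-380,-110,20,60)
R("scanhi",400,680,150,350,34,50)
R("stage",400,680,150,350,8,20)
R("jar",380,500,-60,60,90,130)
R("rock",520,620,-60,60,15,80)
R("sieve",700,900,-220,-60,25,80)
R("bottle",680,860,90,220,30,230)
R("bench",330,400,0,100,-10,10)
# head front edge (top & scene): points high between walls
for n in("top","scene"):
    Q=np.load(n+"P.npy");a=np.deg2rad(2.0);c=np.array([538,251])
    q=Q[...,:2]-c;X=q[...,0]*np.cos(a)+q[...,1]*np.sin(a);Y=-q[...,0]*np.sin(a)+q[...,1]*np.cos(a)
    for y0 in(-40,-15,0,15,35):
        m=(abs(Y-y0)<6)&(Q[...,2]>35)&(abs(X)<110)
        m2=(abs(Y-y0)<6)&(Q[...,2]>18)&(Q[...,2]<35)&(abs(X)<110)
        print(n,y0,X[m].min().round(1),X[m].max().round(1),np.sort(X[m2])[:4].round(1))
E
```

```text
blocktop 561 mean [703.   -5.8  86.2] rect [703.8  -5.9] [36.3 54.2] 38.2 zmed 86.3
sq 167 mean [ 505.1 -182.8   46.5] rect [ 505.1 -182.9] [25.2 23.5] 89.9 zmed 46.4
cr 150 mean [ 502.7 -225.7   46.4] rect [ 502.7 -225.4] [27.8 29.1] 46.5 zmed 46.4
bar 188 mean [ 501.1 -268.1   46.5] rect [ 500.8 -268.6] [16.1 43.3] 88.5 zmed 46.7
rnd 139 mean [ 498.7 -310.9   46.4] rect [ 498.3 -311.4] [25.3 23.7] 30.6 zmed 46.2
console 4461 mean [ 502.  -244.2   34.4] rect [ 501.8 -247.3] [191.8  95.2] 87.1 zmed 33.3
scanhi 2718 mean [574.2 251.8  41. ] rect [535.7 249.8] [188.5 129.3] 1.7 zmed 41.2
stage 3435 mean [504.4 250.3  11.5] rect [535.5 245.9] [188.1 123. ] 1.6 zmed 11.3
jar 653 mean [438.7   2.6 111.2] rect [438.4   2.6] [48.5 50. ] 89.9 zmed 111.4
rock 633 mean [568.9  -5.6  36. ] rect [569.7  -6.8] [57.3 45.7] 26.8 zmed 36.4
sieve 1860 mean [ 768.  -125.7   32.3] rect [ 765.7 -123.3] [95.9 96.8] 84.6 zmed 28.3
bottle 1594 mean [758.8 151.1 130.2] rect [767.8 155.7] [63.3 69. ] 32.2 zmed 130.8
bench 1742 mean [364.7  49.8   1.4] rect [365.1  49.8] [99.1 69.9] 89.8 zmed 1.3
top -40 27.4 90.7 [26.1 26.1 26.1 26.2]
top -15 24.4 89.4 [23.2 23.2 23.3 23.3]
top 0 23.3 90.1 [23.3 23.4 23.4]
top 15 23.6 90.7 [23.9]
top 35 26.5 91.3 [26.5 26.6 26.7]
scene -40 27.5 92.8 [90.9 90.9 91.1 91.4]
scene -15 25.0 92.3 [24.2 25.8 91.  91. ]
scene 0 24.9 92.6 [24.7 90.9 91.3 91.4]
scene 15 24.9 93.6 [24.7 25.3 91.  91.5]
scene 35 28.0 92.8 [91.2 91.4 91.5 91.6]
```

```bash
python3 -m creep '{"delta_pos":[[0,0,0],[0,0,0],[0,0,0],[0,0,0],[0,0,0],[0,0,0],[0,0,0],[0,0,0],[0,0,0],[-0.029,0.00725,0],[-0.029,0.00725,0],[-0.029,0.00725,0],[-0.029,0.00725,0],[-0.029,0.00725,0],[-0.029,0.00725,0],[-0.029,0.00725,0],[-0.029,0.00725,0],[-0.029,0.00725,0],[-0.029,0.00725,0],[-0.029,0.00725,0]],"twist":[[0,0,7.02],[0,0,7.02],[0,0,7.02],[0,0,7.02],[0,0,7.02],[0,0,7.02],[0,0,7.02],[0,0,7.02],[0,0,7.02],[0,0,0],[0,0,0],[0,0,0],[0,0,0],[0,0,0],[0,0,0],[0,0,0],[0,0,0],[0,0,0],[0,0,0],[0,0,0]]}' 0
```

```text
t: 1.77
ee_pos: [361.5, 237.4, 196.8]
orientation: [-2.221, -2.222, 0.0]
ft_force: [-0.6, 0.2, 0.2]
width: 0.8
grasp_force: 0.0
```

```bash
python3 -m creep '{"delta_pos":[[-0.0289,0.0072,0],[-0.0289,0.0072,0],[-0.0289,0.0072,0],[-0.0289,0.0072,0],[-0.0289,0.0072,0],[-0.0289,0.0072,0],[-0.0289,0.0072,0],[-0.0289,0.0072,0],[-0.0289,0.0072,0],[-0.0289,0.0072,0],[-0.0289,0.0072,0],[-0.0289,0.0072,0],[-0.0289,0.0072,0.015],[-0.0289,0.0072,0.015],[-0.0289,0.0072,0.015],[-0.0289,0.0072,0.015],[-0.0289,0.0072,0.015],[-0.0289,0.0072,0.015],[-0.0289,0.0072,0.015],[0,0,0]],"twist":[[0,0,0],[0,0,0],[0,0,0],[0,0,0],[0,0,0],[0,0,0],[0,0,0],[0,0,0],[0,0,0],[0,0,0],[0,0,0],[0,0,0],[0,0,0],[0,0,0],[0,0,0],[0,0,0],[0,0,0],[0,0,0],[0,0,0],[0,0,0]]}' 0
```

```text
t: 3.43
ee_pos: [498.5, -313.9, 89.1]
orientation: [-2.223, -2.218, 0.001]
ft_force: [-0.4, 0.1, 0.4]
width: 0.4
grasp_force: 0.0
```

```bash
python3 -c "
from h import *
o=get_obs();print(o['ee_pos'],o['orientation'],o['ft_force'])
im,d=get_image('scene');cv2.imwrite('pics/s1.png',cv2.resize(im[130:250,100:280,::-1],None,fx=4,fy=4))"
```

```text
[ 498.51533051 -313.88473187   89.09457251] [-2.22325440e+00 -2.21802636e+00  1.49454099e-03] [-0.40174082  0.1214      0.37678776]
```

View pics/s1.png

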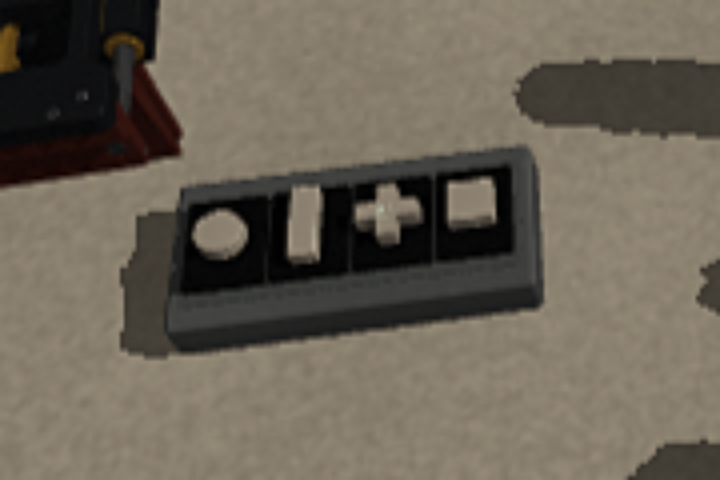

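The console is visible with the round key at crop (220,235). The dark red and black part at upper left (100,100) may be the gripper, but it isn't above the round key as expected. I'll check by projection.

```bash
python3 -c "
from h import *
for n in('scene','top'):
    p=camera_params(n);K=np.array(p['camera_matrix']);T=np.linalg.inv(np.array(p['extrinsics']))
    print(np.round(p['extrinsics'],3).tolist())
    for P in([498.5,-313.9,89],[498.5,-313.9,170],[500,-311,45]):
        c=T@np.r_[P,1];q=K@c[:3];print(n,q[:2]/q[2])
im,d=get_image('scene');im2,d2=get_image('top');o=get_obs();print(o['t'],o['ee_pos'],o['qpos'])
cv2.imwrite('pics/s2.png',np.hstack([im,im2])[:,:,::-1][:,::1] if 0 else cv2.resize(np.vstack([im,im2])[:,:,::-1],(480,600)))"
```

```text
[[0.212, 0.815, -0.539, 1007.827], [0.977, -0.172, 0.124, -70.121], [0.008, -0.553, -0.833, 680.72], [0.0, 0.0, 0.0, 1.0]]
scene [143.77822018 174.0101068 ]
scene [126.25765387 146.72831957]
scene [153.43657582 187.17856457]
[[-0.004, -0.997, 0.081, 532.8], [-0.999, 0.001, -0.037, 29.298], [0.036, -0.081, -0.996, 941.919], [0.0, 0.0, 0.0, 1.0]]
top [486.69755358 257.8822137 ]
top [505.66813248 259.71370982]
top [476.33771407 256.26621926]
3.5833 [ 497.87542012 -309.63767699   91.48682418] [-5.76765212e-01  5.06652719e-01  1.78391699e+00  2.02641847e-04
  8.52797960e-01 -5.76511564e-01]
```

View pics/s2.png

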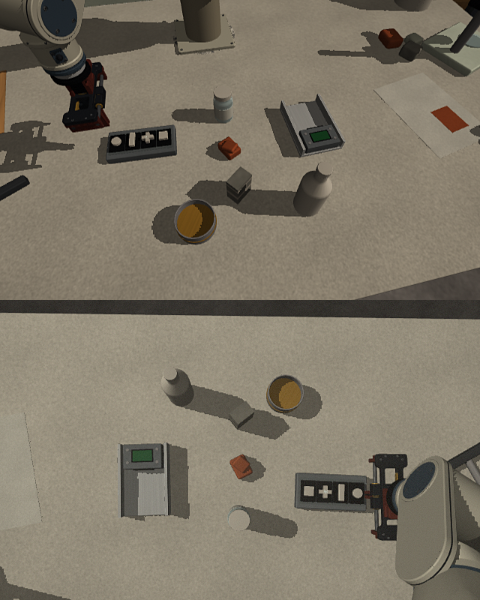

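The gripper is in view in both pictures: scene pixel about (113,147), top about (513,263). I'll measure where it really is from depth.

```bash
python3 -c "
from h import *
print(get_obs()['ee_pos'])
c=[]
for n in('scene','top'):
    im,d=get_image(n);P=cloud(n,d);ok=d>0
    m=ok&(P[...,0]>380)&(P[...,0]<620)&(P[...,1]<-210)&(P[...,1]>-460)&(P[...,2]>60)&(P[...,2]<330)
    q=P[m]
    for z in range(60,330,20):
        s=q[(q[:,2]>=z)&(q[:,2]<z+20)]
        if len(s)>3: print(n,z,len(s),np.percentile(s,[2,98],axis=0).round(0).tolist())
    r=(slice(120,240),slice(70,220)) if n=='scene' else (slice(200,320),slice(420,570))
    c.append(cv2.resize(im[r][...,::-1],None,fx=2.6,fy=4))
cv2.imwrite('pics/s3.png',np.hstack(c))
"
```

```text
[ 497.87542012 -309.63767699   91.48682418]
scene 100 13 [[493.0, -308.0, 117.0], [509.0, -298.0, 120.0]]
scene 120 71 [[492.0, -307.0, 121.0], [510.0, -297.0, 140.0]]
scene 140 67 [[490.0, -306.0, 141.0], [511.0, -298.0, 160.0]]
scene 160 27 [[491.0, -301.0, 160.0], [512.0, -297.0, 171.0]]
scene 180 74 [[425.0, -339.0, 196.0], [581.0, -277.0, 200.0]]
scene 200 862 [[425.0, -336.0, 201.0], [581.0, -276.0, 220.0]]
scene 220 1868 [[421.0, -338.0, 220.0], [589.0, -277.0, 240.0]]
scene 240 523 [[426.0, -331.0, 240.0], [583.0, -281.0, 260.0]]
scene 260 201 [[474.0, -328.0, 260.0], [517.0, -276.0, 279.0]]
scene 280 659 [[466.0, -340.0, 281.0], [537.0, -272.0, 299.0]]
scene 300 409 [[499.0, -336.0, 300.0], [539.0, -270.0, 320.0]]
scene 320 376 [[492.0, -338.0, 320.0], [540.0, -271.0, 330.0]]
top 120 43 [[491.0, -301.0, 121.0], [507.0, -298.0, 140.0]]
top 140 33 [[490.0, -302.0, 141.0], [508.0, -298.0, 158.0]]
top 160 4 [[496.0, -310.0, 162.0], [498.0, -298.0, 178.0]]
top 180 4 [[497.0, -308.0, 183.0], [497.0, -302.0, 188.0]]
top 200 490 [[421.0, -331.0, 204.0], [576.0, -276.0, 220.0]]
top 220 746 [[416.0, -327.0, 221.0], [583.0, -276.0, 240.0]]
top 240 1707 [[412.0, -339.0, 240.0], [586.0, -278.0, 254.0]]
top 260 20 [[462.0, -287.0, 260.0], [516.0, -277.0, 280.0]]
top 280 466 [[459.0, -298.0, 281.0], [533.0, -273.0, 300.0]]
top 300 68 [[472.0, -289.0, 300.0], [533.0, -270.0, 320.0]]
top 320 160 [[479.0, -292.0, 320.0], [533.0, -270.0, 328.0]]
```

View pics/s3.png

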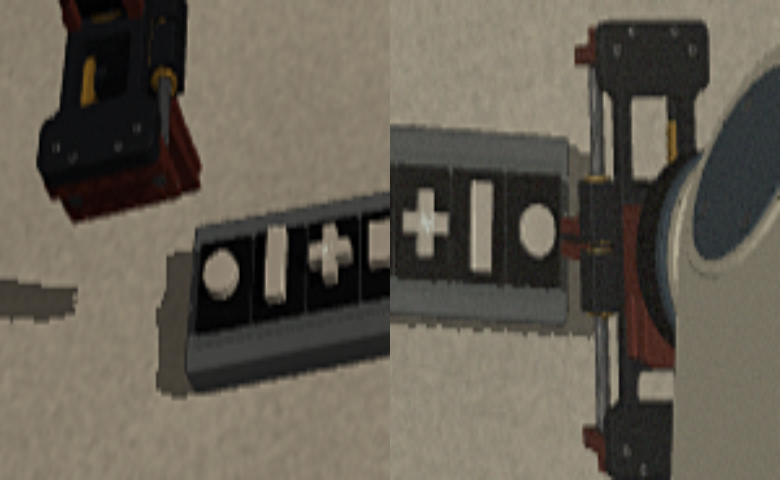

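The scene crop shows the shut fingertips ending at about pixel (146,167), or z≈117, although the state says 91. So the reported TCP may be off vertically by about 25 mm. I'll go down in steps and watch the force.

```bash
python3 -m creep '{"delta_pos":[[-0.0015,0.001,0.01],[0,0,0.01],[0,0,0.01],[0,0,0.005],[0,0,0],[0,0,0]],"twist":[[0,0,0],[0,0,0],[0,0,0],[0,0,0],[0,0,0],[0,0,0]]}' 0; python3 -c "
from h import *
for n in('scene','top'):
    im,d=get_image(n);P=cloud(n,d)
    m=(d>0)&(P[...,0]>470)&(P[...,0]<530)&(P[...,1]<-280)&(P[...,1]>-340)&(P[...,2]>50)&(P[...,2]<160)
    q=P[m]; print(n,q[:,2].min(),np.percentile(q,[2,98],axis=0).round(0).tolist())
o=get_obs();print(o['ee_pos'],o['ft_force'])"
```

```text
t: 4.18
ee_pos: [499.3, -311.3, 56.3]
orientation: [-2.22, -2.221, 0.0]
ft_force: [0.1, 1.0, 0.4]
width: 0.6
grasp_force: 0.0
scene 80.12424353193 [[492.0, -309.0, 85.0], [513.0, -299.0, 130.0]]
top 50.45239416739673 [[492.0, -312.0, 84.0], [508.0, -300.0, 140.0]]
[ 499.76830255 -311.77606652   57.08581092] [-0.61721572  0.59939686 -0.51119463]
```

```bash
python3 -m creep '{"delta_pos":[[0,0,0.003],[0,0,0.003],[0,0,0.002],[0,0,0.002],[0,0,0.002],[0,0,0],[0,0,0]],"twist":[[0,0,0],[0,0,0],[0,0,0],[0,0,0],[0,0,0],[0,0,0],[0,0,0]]}' 0; python3 -c "
from h import *
im,d=get_image('scene');cv2.imwrite('pics/s4.png',cv2.resize(im[120:240,70:220,::-1],None,fx=4,fy=4))
o=get_obs();print(o['ee_pos'],o['ft_force'])"
```

```text
t: 4.87
ee_pos: [499.5, -311.7, 44.8]
orientation: [-2.221, -2.222, 0.0]
ft_force: [0.0, 0.4, -0.6]
width: 0.4
grasp_force: 0.0
[ 499.60936875 -311.69227113   44.94175379] [ 0.40844842  0.87686189 -0.20630507]
```

View pics/s4.png

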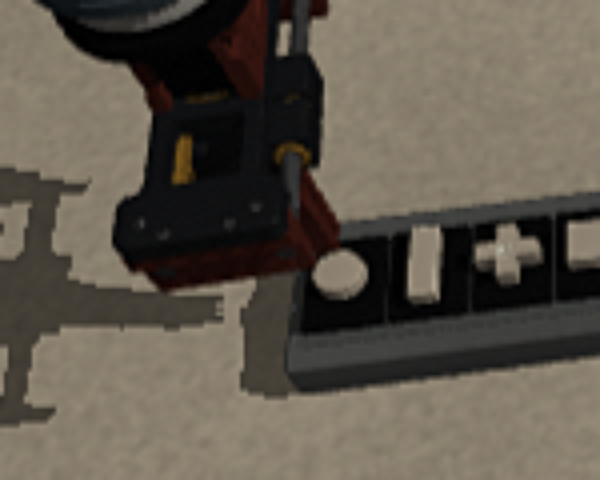

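The tip is still well above the round key, at crop (335,240) against the key at (340,272), with no contact force. The offset is real: true tip z ≈ reported + 24. Continuing down.

```bash
python3 -m creep '{"delta_pos":[[0,0,0.005],[0,0,0.005],[0,0,0.004],[0,0,0.003],[0,0,0.003],[0,0,0],[0,0,0]],"twist":[[0,0,0],[0,0,0],[0,0,0],[0,0,0],[0,0,0],[0,0,0],[0,0,0]]}' 0; python3 -m creep '{"delta_pos":[[0,0,0.001],[0,0,0.001],[0,0,0.001],[0,0,0],[0,0,0]],"twist":[[0,0,0],[0,0,0],[0,0,0],[0,0,0],[0,0,0]]}' 0
```

```text
t: 5.5
ee_pos: [499.4, -311.6, 24.7]
orientation: [-2.221, -2.221, 0.0]
ft_force: [-0.7, 0.2, 0.4]
width: 0.4
grasp_force: 0.0
t: 5.92
ee_pos: [499.6, -311.7, 22.0]
orientation: [2.221, 2.222, 0.0]
ft_force: [-0.0, -0.4, 0.3]
width: 0.7
grasp_force: 0.0
```

```bash
python3 -m creep '{"delta_pos":[[0,0,0.001],[0,0,0.001],[0,0,0.001],[0,0,0],[0,0,0]],"twist":[[0,0,0],[0,0,0],[0,0,0],[0,0,0],[0,0,0]]}' 0; python3 -m creep '{"delta_pos":[[0,0,0.001],[0,0,0.001],[0,0,0.001],[0,0,0],[0,0,0]],"twist":[[0,0,0],[0,0,0],[0,0,0],[0,0,0],[0,0,0]]}' 0
```

```text
t: 6.33
ee_pos: [499.7, -311.8, 19.1]
orientation: [2.221, 2.222, 0.0]
ft_force: [-0.2, 0.5, 1.1]
width: 0.2
grasp_force: 0.8
t: 6.75
ee_pos: [499.7, -311.7, 16.0]
orientation: [2.221, 2.222, 0.0]
ft_force: [-0.6, 0.7, 3.2]
width: 0.5
grasp_force: 1.6
```

```bash
python3 -m creep '{"delta_pos":[[0,0,0.001],[0,0,0.001],[0,0,0.0005],[0,0,0],[0,0,0]],"twist":[[0,0,0],[0,0,0],[0,0,0],[0,0,0],[0,0,0]]}' 0;  python3 -c "
from h import *
for n in('scene','top'):
    im,d=get_image(n);P=cloud(n,d)
    m=(d>0)&(abs(P[...,0]-499)<40)&(abs(P[...,1]+311)<20)&(P[...,2]>30)&(P[...,2]<60)
    print(n,np.histogram(P[m][:,2],bins=range(30,61,2))[0])
    m=(d>0)&(abs(P[...,0]-499)<30)&(abs(P[...,1]+268)<7)&(P[...,2]>30)
    print(n,np.median(P[m][:,2]))
print(get_obs()['ft_force'])"
```

```text
t: 7.17
ee_pos: [499.7, -311.7, 13.7]
orientation: [2.221, 2.222, 0.0]
ft_force: [-1.0, 0.6, 4.9]
width: 0.5
grasp_force: 2.8
scene [ 35 123  54   9   8   3   5   6   6   6   5   4  10   4   2]
scene 254.86096755121338
top [ 79  44  90 112  28  13   9   1   3   7   2   4   3   4   3]
top 48.20361763354765
[-1.38626222  0.78083284  6.16733827]
```

The round key is fully down at 5–6 N (reported z 13.7, so offset ≈ +25). Now up and over to the block.

```bash
python3 -m creep '{"delta_pos":[[0,0,-0.02],[0,0,-0.034],[0,0,-0.034],[0,0,-0.034],[0.0235,0.0158,0],[0.0235,0.0158,0],[0.0235,0.0158,0],[0.0235,0.0158,0],[0.0235,0.0158,0],[0.0235,0.0158,0],[0.0235,0.0158,0],[0.0235,0.0158,0],[0.0235,0.0158,0],[0.0235,0.0158,0],[0.0235,0.0158,0],[0.0235,0.0158,0],[0.0235,0.0158,0],[0,0,0]],"twist":[[0,0,0],[0,0,0],[0,0,0],[0,0,0],[0,0,0],[0,0,0],[0,0,0],[0,0,0],[0,0,0],[0,0,0],[0,0,0],[0,0,0],[0,0,0],[0,0,0],[0,0,0],[0,0,0],[0,0,0],[0,0,0]]}' 0
python3 -m creep '{"delta_pos":[[0,0,0],[0,0,0],[0,0,0],[0,0,0],[0,0,0],[0,0,0],[0,0,0],[0,0,0],[0,0,0],[0,0,0]],"twist":[[0,0,6.44],[0,0,6.44],[0,0,6.44],[0,0,6.44],[0,0,6.44],[0,0,6.44],[0,0,6.44],[0,0,6.44],[0,0,0],[0,0,0]]}' 1
python3 -c "
from h import *
for n in('scene','top'):
    im,d=get_image(n);P=cloud(n,d);reg(P,d>0,n+' block',660,750,-60,50,72,94)
    reg(P,d>0,n+' fingers',600,800,-110,100,125,185)
o=get_obs();print(o['ee_pos'],o['orientation'])"
```

```text
t: 8.77
ee_pos: [707.1, -1.8, 134.9]
orientation: [2.217, 2.225, 0.003]
ft_force: [-0.0, -0.1, 0.5]
width: 0.4
grasp_force: 0.0
t: 9.6
ee_pos: [704.4, -6.6, 135.0]
orientation: [-2.964, -1.04, 0.001]
ft_force: [0.4, 0.5, -1.0]
width: 63.5
grasp_force: 0.0
scene block 627 mean [707.5  -5.3  82.8] rect [704.9  -4.9] [37.2 55. ] 38.8 zmed 83.5
scene fingers 143 mean [708.5   1.5 171.8] rect [707.3  -5.7] [21. 82.] 39.2 zmed 171.6
top block 0
top fingers 0
[704.6295668   -6.42043436 135.20940475] [-2.96441201e+00 -1.03984694e+00  7.13701896e-04]
```

```bash
python3 -m creep '{"delta_pos":[[0,0,0],[0,0,0.015],[0,0,0.02],[0,0,0.02],[0,0,0.02],[0,0,0.02],[0,0,0.012],[0,0,0.008],[0,0,0],[0,0,0]],"twist":[[0,0,0],[0,0,0],[0,0,0],[0,0,0],[0,0,0],[0,0,0],[0,0,0],[0,0,0],[0,0,0],[0,0,0]]}' 1
python3 -m creep '{"delta_pos":[[0,0,0],[0,0,0],[0,0,0],[0,0,0],[0,0,0],[0,0,0]],"twist":[[0,0,0],[0,0,0],[0,0,0],[0,0,0],[0,0,0],[0,0,0]]}' 0
python3 -m creep '{"delta_pos":[[0,0,0],[0,0,0],[0,0,0],[0,0,0]],"twist":[[0,0,0],[0,0,0],[0,0,0],[0,0,0]]}' 0
```

```text
t: 10.53
ee_pos: [705.2, -6.1, 20.7]
orientation: [2.966, 1.036, 0.0]
ft_force: [0.4, -0.6, 0.2]
width: 87.6
grasp_force: 0.0
t: 11.03
ee_pos: [704.6, -5.6, 20.9]
orientation: [-2.965, -1.035, 0.001]
ft_force: [-3.8, 2.9, 4.6]
width: 54.2
grasp_force: 30.0
t: 11.37
ee_pos: [704.6, -5.6, 20.9]
orientation: [-2.965, -1.035, 0.001]
ft_force: [-3.0, 2.8, 6.1]
width: 53.9
grasp_force: 30.0
```

```bash
python3 -m creep '{"delta_pos":[[0,0,-0.01],[0,0,-0.03],[0,0,-0.03],[0,0,0],[0,0,0],[0,0,0],[0,0,0],[0,0,0],[0,0,0],[0,0,0]],"twist":[[0,0,0],[0,0,0],[0,0,0],[0,0,6.15],[0,0,6.15],[0,0,6.15],[0,0,6.15],[0,0,6.15],[0,0,6.15],[0,0,0]]}' 0
python3 -m creep '{"delta_pos":[[-0.0141,-0.0218,0],[-0.0141,-0.0218,0],[-0.0141,-0.0218,0],[-0.0141,-0.0218,0],[-0.0141,-0.0218,0],[-0.0141,-0.0218,0],[-0.0141,-0.0218,0],[-0.0141,-0.0218,0],[-0.0141,-0.0218,0],[-0.0141,-0.0218,0],[-0.0141,-0.0218,0],[-0.0141,-0.0218,0],[0,0,0],[0,0,0]],"twist":[[0,0,0],[0,0,0],[0,0,0],[0,0,0],[0,0,0],[0,0,0],[0,0,0],[0,0,0],[0,0,0],[0,0,0],[0,0,0],[0,0,0],[0,0,0],[0,0,0]]}' 0
python3 -c "
from h import *
im,d=get_image('scene');P=cloud('scene',d);reg(P,d>0,'x',400,680,150,350,34,46)
m=(d>0)&(abs(P[...,0]-530)<90)&(abs(P[...,1]-251)<45)&(P[...,2]>52)&(P[...,2]<300)
for z in range(55,240,10):
    s=P[m];s=s[abs(s[:,2]-z)<5]
    if len(s)>5:print(z,len(s),np.percentile(s,[2,98],axis=0)[:,:2].round(0).tolist())
cv2.imwrite('pics/s5.png',cv2.resize(im[60:220,340:500,::-1],None,fx=3.5,fy=3.5))
o=get_obs();print(o['ee_pos'],o['orientation'],o['width'])"
```

```text
t: 12.2
ee_pos: [704.4, -6.4, 90.0]
orientation: [3.141, 0.038, -0.002]
ft_force: [-0.5, 0.1, -4.6]
width: 53.5
grasp_force: 30.0
t: 13.37
ee_pos: [527.8, 251.5, 90.5]
orientation: [3.141, 0.052, -0.0]
ft_force: [0.7, 0.2, -5.2]
width: 53.6
grasp_force: 30.0
x 1688 mean [587.1 247.9  38.4] rect [537.5 251.2] [190.8 129.4] 1.8 zmed 38.6
65 19 [[523.0, 225.0], [548.0, 273.0]]
75 98 [[514.0, 224.0], [549.0, 277.0]]
85 96 [[514.0, 224.0], [548.0, 277.0]]
95 105 [[514.0, 224.0], [548.0, 278.0]]
105 91 [[533.0, 225.0], [548.0, 278.0]]
115 99 [[528.0, 216.0], [548.0, 285.0]]
125 122 [[523.0, 215.0], [548.0, 286.0]]
135 133 [[523.0, 215.0], [548.0, 285.0]]
145 134 [[522.0, 214.0], [548.0, 287.0]]
155 370 [[512.0, 214.0], [547.0, 284.0]]
165 82 [[520.0, 212.0], [543.0, 290.0]]
175 69 [[525.0, 211.0], [543.0, 291.0]]
185 31 [[518.0, 280.0], [541.0, 291.0]]
195 22 [[520.0, 279.0], [560.0, 289.0]]
205 131 [[510.0, 208.0], [565.0, 293.0]]
215 374 [[506.0, 207.0], [564.0, 294.0]]
225 126 [[512.0, 207.0], [554.0, 294.0]]
235 419 [[510.0, 208.0], [555.0, 292.0]]
[528.52049283 250.80246725  90.53523618] [3.14087283e+00 4.94620225e-02 5.93775012e-04] 53.90237242076615
```

View pics/s5.png

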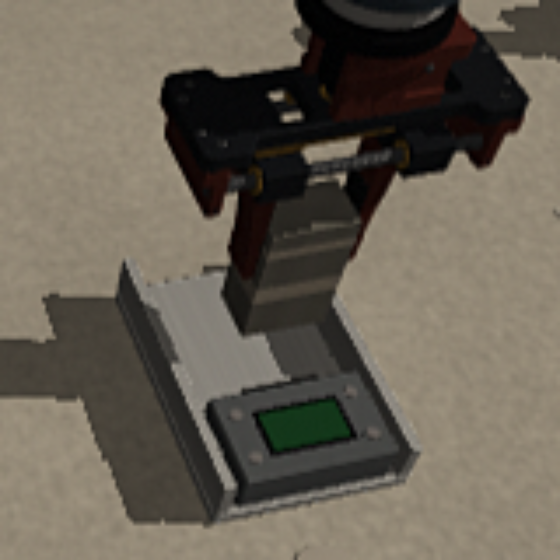

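Block is held square at crop (300,260), bottom about 70 mm up and about 15 mm in front of the pad. Lowering, then closing the gap.

```bash
python3 -m creep '{"delta_pos":[[0,0,0.015],[0,0,0.02],[0,0,0.015],[0,0,0.006],[0,0,0.0025],[0.004,0,0],[0.004,0,0],[0.003,0,0],[0,0,0],[0,0,0]],"twist":[[0,0,0],[0,0,0],[0,0,0],[0,0,0],[0,0,0],[0,0,0],[0,0,0],[0,0,0],[0,0,0],[0,0,0]]}' 0
python3 -m creep '{"delta_pos":[[0.001,0,0],[0.001,0,0],[0,0,0],[0,0,0]],"twist":[[0,0,0],[0,0,0],[0,0,0],[0,0,0]]}' 0
python3 -m creep '{"delta_pos":[[0.001,0,0],[0.0005,0,0],[0,0,0],[0,0,0]],"twist":[[0,0,0],[0,0,0],[0,0,0],[0,0,0]]}' 0
```

```text
t: 14.25
ee_pos: [540.2, 251.1, 32.6]
orientation: [-3.141, -0.044, -0.002]
ft_force: [0.2, -0.7, -4.5]
width: 53.9
grasp_force: 30.0
t: 14.58
ee_pos: [541.5, 251.1, 32.0]
orientation: [-3.141, -0.044, -0.0]
ft_force: [0.1, 0.2, -5.2]
width: 54.1
grasp_force: 30.0
t: 14.92
ee_pos: [543.0, 251.1, 32.0]
orientation: [3.141, 0.044, -0.0]
ft_force: [-0.4, 0.1, -4.4]
width: 53.6
grasp_force: 30.0
```

```bash
python3 -m creep '{"delta_pos":[[0.001,0,0],[0,0,0],[0,0,0]],"twist":[[0,0,0],[0,0,0],[0,0,0]]}' 0
python3 -m creep '{"delta_pos":[[0.001,0,0],[0,0,0],[0,0,0]],"twist":[[0,0,0],[0,0,0],[0,0,0]]}' 0
```

```text
t: 15.17
ee_pos: [543.3, 251.0, 31.8]
orientation: [3.141, 0.044, -0.002]
ft_force: [-3.0, 0.3, -3.3]
width: 54.0
grasp_force: 30.0
t: 15.42
ee_pos: [543.4, 250.9, 31.7]
orientation: [3.141, 0.044, -0.005]
ft_force: [-5.6, 0.4, -1.5]
width: 53.9
grasp_force: 30.0
```

Contact with the pad at x≈543.2. I'll relax the push, set the block down and open.

```bash
python3 -m creep '{"delta_pos":[[-0.0016,0,0],[0,0,0.0006],[0,0,0.0006],[0,0,0],[0,0,0]],"twist":[[0,0,0],[0,0,0],[0,0,0],[0,0,0],[0,0,0]]}' 0
python3 -m creep '{"delta_pos":[[0,0,0],[0,0,0],[0,0,0],[0,0,0],[0,0,0],[0,0,0]],"twist":[[0,0,0],[0,0,0],[0,0,0],[0,0,0],[0,0,0],[0,0,0]]}' 0.9
```

```text
t: 15.83
ee_pos: [543.3, 251.1, 30.9]
orientation: [3.141, 0.044, -0.0]
ft_force: [-3.2, -0.2, 0.1]
width: 53.8
grasp_force: 30.0
t: 16.33
ee_pos: [543.7, 251.2, 30.9]
orientation: [-3.141, -0.044, -0.001]
ft_force: [0.1, -0.6, -0.4]
width: 79.4
grasp_force: 0.0
```

```bash
python3 -m creep '{"delta_pos":[[0,0,-0.01],[0,0,-0.03],[0,0,-0.03],[0,0,-0.03],[-0.0035,0.0324,0],[-0.0035,0.0324,0],[-0.0035,0.0324,0],[-0.0035,0.0324,0],[-0.0035,0.0324,0],[-0.0035,0.0324,0],[-0.0035,0.0324,0],[-0.0035,0.0324,0],[-0.0035,0.0324,0],[-0.0035,0.0324,0],[-0.0035,0.0324,0],[-0.0035,0.0324,0],[-0.0035,0.0324,0],[-0.0035,0.0324,0],[-0.0035,0.0324,0],[-0.0035,0.0324,0]],"twist":[[0,0,0],[0,0,0],[0,0,0],[0,0,0],[0,0,0],[0,0,0],[0,0,0],[0,0,0],[0,0,0],[0,0,0],[0,0,0],[0,0,0],[0,0,0],[0,0,0],[0,0,0],[0,0,0],[0,0,0],[0,0,0],[0,0,0],[0,0,0]]}' 0.9
python3 -m creep '{"delta_pos":[[0,0,0.025],[0,0,0.025],[0,0,0.02],[0,0,0]],"twist":[[0,0,0],[0,0,0],[0,0,0],[0,0,0]]}' 0
cat > blk.py <<'E'
from h import *
for n in('scene','top'):
    im,d=get_image(n);P=cloud(n,d);ok=d>0
    reg(P,ok,n+' blocktop',470,600,200,300,86,105);reg(P,ok,n+' scan',400,680,150,350,34,46)
    np.savez(n+'L.npz',im=im,d=d)
o=get_obs();print(o['t'],o['ee_pos'],o['orientation'],o['ft_force'],o['width'])
E
python3 blk.py
```

```text
t: 18.0
ee_pos: [501.6, -270.4, 131.7]
orientation: [3.141, 0.044, 0.001]
ft_force: [0.3, -0.2, 0.7]
width: 79.1
grasp_force: 0.0
t: 18.33
ee_pos: [499.4, -267.8, 58.0]
orientation: [-3.138, -0.043, 0.008]
ft_force: [-0.3, -0.0, -0.1]
width: 55.8
grasp_force: 0.0
scene blocktop 408 mean [546.6 249.8  93. ] rect [544.3 251.6] [38.5 56.4] 2.1 zmed 93.5
scene scan 1837 mean [581.8 249.5  38.5] rect [538.2 250.9] [190.3 129.2] 1.7 zmed 38.6
top blocktop 613 mean [543.3 249.   96. ] rect [543.3 249.7] [35.6 54.3] 2.3 zmed 96.1
top scan 2697 mean [574.2 251.4  41.1] rect [535.8 249.9] [188.4 128.7] 1.7 zmed 41.2
18.4333 [ 501.67886781 -268.57853447   61.06179597] [-3.14080648e+00 -4.37181745e-02  1.26383814e-03] [-0.57217192 -0.19937539  0.26652295] 47.77396204804785
```

The block is flush, square and central. Pressing the bar.

```bash
python3 -m creep '{"delta_pos":[[0,0,0],[0,0,0],[0,-0.0007,0],[0,0,0.012],[0,0,0.012],[0,0,0.012],[0,0,0.003],[0,0,0.002],[0,0,0.002],[0,0,0.002],[0,0,0.002],[0,0,0],[0,0,0]],"twist":[[0,0,0],[0,0,0],[0,0,0],[0,0,0],[0,0,0],[0,0,0],[0,0,0],[0,0,0],[0,0,0],[0,0,0],[0,0,0],[0,0,0],[0,0,0]]}' 0
```

```text
t: 19.52
ee_pos: [501.4, -267.8, 13.9]
orientation: [-3.141, -0.044, 0.001]
ft_force: [-3.5, 1.7, 4.2]
width: 0.3
grasp_force: 2.1
```

```bash
python3 -m creep '{"delta_pos":[[0,0,0.0006],[0,0,0],[0,0,0]],"twist":[[0,0,0],[0,0,0],[0,0,0]]}' 0
```

```text
t: 19.77
ee_pos: [501.6, -267.9, 13.6]
orientation: [-3.141, -0.044, 0.0]
ft_force: [-4.9, 2.4, 8.2]
width: 0.2
grasp_force: 3.7
```

```bash
python3 -m creep '{"delta_pos":[[0,0,-0.018],[0,0,-0.03],[0,0,-0.035],[0,0,-0.035],[0.0035,-0.0324,0],[0.0035,-0.0324,0],[0.0035,-0.0324,0],[0.0035,-0.0324,0],[0.0035,-0.0324,0],[0.0035,-0.0324,0],[0.0035,-0.0324,0],[0.0035,-0.0324,0]],"twist":[[0,0,0],[0,0,0],[0,0,0],[0,0,0],[0,0,0],[0,0,0],[0,0,0],[0,0,0],[0,0,0],[0,0,0],[0,0,0],[0,0,0]]}' 0
python3 -m creep '{"delta_pos":[[0.0035,-0.0324,0],[0.0035,-0.0324,0],[0.0035,-0.0324,0],[0.0035,-0.0324,0],[0.0035,-0.0324,0],[0.0035,-0.0324,0],[0.0035,-0.0324,0],[0.0035,-0.0324,0],[0,0,0],[0,0,0]],"twist":[[0,0,0],[0,0,0],[0,0,0],[0,0,0],[0,0,0],[0,0,0],[0,0,0],[0,0,0],[0,0,0],[0,0,0]]}' 0.9
```

```text
t: 20.77
ee_pos: [523.5, -6.6, 131.5]
orientation: [3.141, 0.044, 0.004]
ft_force: [0.4, -0.0, -0.3]
width: 0.6
grasp_force: 0.0
t: 21.6
ee_pos: [543.8, 253.5, 131.2]
orientation: [-3.141, -0.048, -0.002]
ft_force: [-0.1, 0.4, -0.1]
width: 63.6
grasp_force: 0.0
```

```bash
python3 -m creep '{"delta_pos":[[0,0,0],[0,0,0.02],[0,0,0.025],[0,0,0.025],[0,0,0.018],[0,0,0.0125],[0,0,0],[0,0,0]],"twist":[[0,0,0],[0,0,0],[0,0,0],[0,0,0],[0,0,0],[0,0,0],[0,0,0],[0,0,0]]}' 0.9
python3 -m creep '{"delta_pos":[[0,0,0],[0,0,0],[0,0,0],[0,0,0],[0,0,0],[0,0,0],[0,0,0]],"twist":[[0,0,0],[0,0,0],[0,0,0],[0,0,0],[0,0,0],[0,0,0],[0,0,0]]}' 0
```

```text
t: 22.27
ee_pos: [543.4, 250.9, 30.6]
orientation: [3.141, 0.042, -0.001]
ft_force: [0.9, 0.1, 0.8]
width: 79.2
grasp_force: 0.0
t: 22.85
ee_pos: [543.9, 251.8, 31.6]
orientation: [-3.141, -0.044, -0.002]
ft_force: [-0.0, -2.4, 6.6]
width: 53.7
grasp_force: 30.0
```

```bash
python3 -m creep '{"delta_pos":[[-0.003,0,-0.002],[-0.01,0,-0.01],[-0.009,0,-0.02],[0,0,-0.023],[0,0,0],[0,0,0],[0,0,0],[0,0,0],[0,0,0],[0,0,0],[0,0,0],[0,0,0],[0,0,0],[0,0,0],[0,0,0],[0,0,0],[0,0,0],[0,0,0],[0,0,0]],"twist":[[0,0,0],[0,0,0],[0,0,0],[0,0,0],[0,0,-6.93],[0,0,-6.93],[0,0,-6.93],[0,0,-6.93],[0,0,-6.93],[0,0,-6.93],[0,0,-6.93],[0,0,-6.93],[0,0,-6.93],[0,0,-6.93],[0,0,-6.93],[0,0,-6.93],[0,0,-6.93],[0,0,0],[0,0,0]]}' 0; python3 -c "
from h import *
from scipy.spatial.transform import Rotation as R
o=get_obs();M=R.from_rotvec(o['orientation']).as_matrix();print(o['ee_pos'],np.degrees(np.arctan2(M[1,1],M[0,1])),M[:,2].round(3))"
```

```text
t: 24.43
ee_pos: [520.6, 251.0, 85.1]
orientation: [-2.192, -2.25, 0.002]
ft_force: [-0.5, -0.2, -5.4]
width: 53.6
grasp_force: 30.0
[520.56246357 251.02322192  85.12592267] 1.4842955023839028 [-0.001 -0.    -1.   ]
```

```bash
python3 -m creep '{"delta_pos":[[0,0,0.015],[0,0,0.02],[0,0,0.012],[0,0,0.0055],[0,0.004,0],[0,0.004,0],[0,0.003,0],[0,0,0],[0,0,0]],"twist":[[0,0,0],[0,0,0],[0,0,0],[0,0,0],[0,0,0],[0,0,0],[0,0,0],[0,0,0],[0,0,0]]}' 0
python3 -m creep '{"delta_pos":[[0,0.001,0],[0,0.0007,0],[0,0,0],[0,0,0]],"twist":[[0,0,0],[0,0,0],[0,0,0],[0,0,0]]}' 0
python3 -m creep '{"delta_pos":[[0,0.001,0],[0,0,0],[0,0,0]],"twist":[[0,0,0],[0,0,0],[0,0,0]]}' 0
```

```text
t: 25.18
ee_pos: [532.9, 251.6, 33.5]
orientation: [2.189, 2.253, 0.001]
ft_force: [0.1, 0.4, -4.8]
width: 53.9
grasp_force: 30.0
t: 25.52
ee_pos: [533.6, 251.4, 33.2]
orientation: [-2.188, -2.254, 0.001]
ft_force: [-2.7, -0.2, -2.9]
width: 53.9
grasp_force: 30.0
t: 25.77
ee_pos: [533.6, 251.3, 33.0]
orientation: [-2.188, -2.253, 0.004]
ft_force: [-4.9, 0.4, -0.7]
width: 54.1
grasp_force: 30.0
```

```bash
python3 -m creep '{"delta_pos":[[0,-0.0015,0],[0,0,0.0007],[0,0,0.0007],[0,0,0],[0,0,0]],"twist":[[0,0,0],[0,0,0],[0,0,0],[0,0,0],[0,0,0]]}' 0
```

```text
t: 26.18
ee_pos: [533.6, 251.5, 31.6]
orientation: [-2.188, -2.254, 0.0]
ft_force: [-1.3, 0.4, -4.6]
width: 53.8
grasp_force: 30.0
```

```bash
python3 -m creep '{"delta_pos":[[0,0,0.0005],[0,0,0],[0,0,0]],"twist":[[0,0,0],[0,0,0],[0,0,0]]}' 0
python3 -m creep '{"delta_pos":[[0,0,0.0005],[0,0,0],[0,0,0]],"twist":[[0,0,0],[0,0,0],[0,0,0]]}' 0
```

```text
t: 26.43
ee_pos: [533.6, 251.5, 31.3]
orientation: [2.189, 2.254, -0.0]
ft_force: [-1.2, -0.4, -4.0]
width: 53.6
grasp_force: 30.0
t: 26.68
ee_pos: [533.6, 251.5, 31.3]
orientation: [2.188, 2.254, 0.0]
ft_force: [-4.4, -1.2, 4.7]
width: 53.7
grasp_force: 30.0
```

```bash
python3 -m creep '{"delta_pos":[[0,0,0],[0,0,0],[0,0,0],[0,0,0],[0,0,0],[0,0,0]],"twist":[[0,0,0],[0,0,0],[0,0,0],[0,0,0],[0,0,0],[0,0,0]]}' 0.9
python3 -m creep '{"delta_pos":[[0,0,-0.01],[0,0,-0.03],[0,0,-0.03],[0,0,-0.03],[-0.0324,-0.0029,0],[-0.0324,-0.0029,0],[-0.0324,-0.0029,0],[-0.0324,-0.0029,0],[-0.0324,-0.0029,0],[-0.0324,-0.0029,0],[-0.0324,-0.0029,0],[-0.0324,-0.0029,0],[-0.0324,-0.0029,0],[-0.0324,-0.0029,0],[-0.0324,-0.0029,0],[-0.0324,-0.0029,0],[-0.0324,-0.0029,0],[-0.0324,-0.0029,0],[-0.0324,-0.0029,0],[-0.0324,-0.0029,0]],"twist":[[0,0,0],[0,0,0],[0,0,0],[0,0,0],[0,0,0],[0,0,0],[0,0,0],[0,0,0],[0,0,0],[0,0,0],[0,0,0],[0,0,0],[0,0,0],[0,0,0],[0,0,0],[0,0,0],[0,0,0],[0,0,0],[0,0,0],[0,0,0]]}' 0.9
python3 -m creep '{"delta_pos":[[0,0,0.025],[0,0,0.025],[0,0,0.02],[0,0,0],[0,0,0],[0,0,0],[0,0,0]],"twist":[[0,0,0],[0,0,0],[0,0,0],[0,0,0],[0,0,0],[0,0,0],[0,0,0]]}' 0
python3 blk.py
```

```text
t: 27.18
ee_pos: [533.8, 251.6, 30.8]
orientation: [2.188, 2.254, 0.0]
ft_force: [0.5, -0.3, -0.0]
width: 78.7
grasp_force: 0.0
t: 28.85
ee_pos: [502.2, -269.8, 131.7]
orientation: [2.188, 2.253, 0.0]
ft_force: [1.0, 1.2, 0.4]
width: 79.3
grasp_force: 0.0
t: 29.43
ee_pos: [503.6, -268.4, 62.5]
orientation: [2.186, 2.252, 0.001]
ft_force: [0.3, -0.4, -0.3]
width: 35.9
grasp_force: 0.0
scene blocktop 401 mean [538.  248.7  92.9] rect [535.9 249.8] [55.9 37.2] 2.3 zmed 93.4
scene scan 1880 mean [579.7 250.4  38.5] rect [537.5 251.1] [190.  129.6] 1.9 zmed 38.4
top blocktop 641 mean [534.3 248.2  95.7] rect [534.2 249.3] [54.1 37.4] 1.2 zmed 95.9
top scan 2715 mean [573.7 251.5  41. ] rect [535.9 249.9] [188.4 129. ] 1.6 zmed 41.2
29.5333 [ 503.42825686 -268.33757529   62.25692084] [2.18645522e+00 2.25253974e+00 9.71181560e-04] [ 0.94563559 -0.18746895 -0.01269303] 27.81594421216686
```

The narrow side is flush, square and within about 1.5 mm of centre. Pressing the bar again.

```bash
python3 -m creep '{"delta_pos":[[0,-0.0015,0],[0,0,0],[0,0,0],[0,0,0.012],[0,0,0.012],[0,0,0.012],[0,0,0.004],[0,0,0.002],[0,0,0.002],[0,0,0.002],[0,0,0.002],[0,0,0.001],[0,0,0],[0,0,0]],"twist":[[0,0,0],[0,0,0],[0,0,0],[0,0,0],[0,0,0],[0,0,0],[0,0,0],[0,0,0],[0,0,0],[0,0,0],[0,0,0],[0,0,0],[0,0,0],[0,0,0]]}' 0
```

```text
t: 30.7
ee_pos: [500.5, -267.9, 13.3]
orientation: [-2.188, -2.253, 0.0]
ft_force: [-7.9, 4.3, 17.9]
width: 0.5
grasp_force: 9.0
```

```bash
python3 -m creep '{"delta_pos":[[0,0,-0.015],[0,0,-0.02],[0,0,-0.014],[0.0171,0.0016,0],[0.0171,0.0016,0],[0.0171,0.0016,0],[0.0171,0.0016,0],[0.0171,0.0016,0],[0,0,0],[0,0,0],[0,0,0]],"twist":[[0,0,0],[0,0,0],[0,0,0],[0,0,0],[0,0,0],[0,0,0],[0,0,0],[0,0,0],[0,0,0],[0,0,0],[0,0,0]]}' 0
```

```text
t: 31.62
ee_pos: [507.1, -183.0, 61.1]
orientation: [2.187, 2.253, 0.001]
ft_force: [-0.5, 0.3, -1.2]
width: 0.3
grasp_force: 0.0
```

```bash
python3 -m creep '{"delta_pos":[[0.0005,-0.001,0.012],[0,0,0.012],[0,0,0.012],[0,0,0.003],[0,0,0.002],[0,0,0.002],[0,0,0.002],[0,0,0.002],[0,0,0.0005],[0,0,0],[0,0,0]],"twist":[[0,0,0],[0,0,0],[0,0,0],[0,0,0],[0,0,0],[0,0,0],[0,0,0],[0,0,0],[0,0,0],[0,0,0],[0,0,0]]}' 0
```

```text
t: 32.53
ee_pos: [505.2, -182.0, 13.7]
orientation: [-2.188, -2.254, 0.001]
ft_force: [-3.4, -1.1, 4.9]
width: 0.5
grasp_force: 2.4
```

Adding a little more to be sure it is fully down, then up and a final look.

```bash
python3 -m creep '{"delta_pos":[[0,0,0.0007],[0,0,0],[0,0,0]],"twist":[[0,0,0],[0,0,0],[0,0,0]]}' 0
python3 -m creep '{"delta_pos":[[0,0,-0.015],[0,0,-0.03],[0,0,-0.035],[0,0,-0.035],[0,0,0],[0,0,0],[0,0,0]],"twist":[[0,0,0],[0,0,0],[0,0,0],[0,0,0],[0,0,0],[0,0,0],[0,0,0]]}' 0
python3 blk.py
```

```text
t: 32.78
ee_pos: [505.1, -182.0, 13.5]
orientation: [-2.188, -2.254, 0.001]
ft_force: [-6.1, -0.3, 12.0]
width: 0.5
grasp_force: 5.8
t: 33.37
ee_pos: [505.5, -181.8, 127.5]
orientation: [2.188, 2.253, 0.001]
ft_force: [-0.6, -0.7, -1.2]
width: 0.6
grasp_force: 0.0
scene blocktop 399 mean [537.9 248.8  93. ] rect [535.8 250.5] [56.1 37.9] 1.1 zmed 93.5
scene scan 1871 mean [579.8 250.4  38.5] rect [538.  251.1] [191.  129.1] 2.0 zmed 38.5
top blocktop 642 mean [534.4 248.2  95.8] rect [534.4 249.1] [54.  37.5] 1.8 zmed 96.0
top scan 2727 mean [573.8 251.3  41. ] rect [536.  249.8] [188.4 128.6] 1.6 zmed 41.2
33.4667 [ 504.59405918 -181.4988947   126.322541  ] [-2.18710530e+00 -2.25262671e+00  1.18210823e-03] [ 0.36537276  1.00960322 -0.49804125] 0.7896924952277811
```

```bash
python3 -c "
from workcell import *
print(close_job())"
```

```text
the job is handed in; nothing more can be done
None
```

The job is handed in at about 33 s of the 72 s allowed. I pressed round, bar, bar and square in turn, each well down. The block is standing with a narrow side flush and central at the pad, by the last camera check. The hand-in call returned no verdict.

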